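# Point out the balance tube and its place in the centrifuge rotor

### The arm

A 6-joint arm with a two-finger parallel gripper is mounted at the origin on the work surface. World frame = base frame: x ahead of the robot, y to its left, z up, the work surface at z = 0. Lengths are in m, angles in degrees, forces in N, time in s.
With the tool pointing down it reaches from about 0.275 to 0.825 m from the base axis. Payload 4.9 kg.
Tool frame: the origin (TCP) lies at the very end of the fingers, on their centre line; the grasp point (between the pads) lies 19 mm behind it; z points along the fingers, y is the line along which they close (so a half turn about z gives the same grasp; the last joint's range is limited). The gripper opens to 85 mm and grips with 20 to 120 N. Pads are 22 mm wide; open, the fingers measure 114 mm over their backs; the gripper's body (76 mm by 85 mm) begins 54 mm behind the grasp point. The pads swing forward as they close: fully open they stand 13 mm farther back than shut.
Start: joints at [58.545, 18.69, -11.035, 60.275, 0, 82.311], TCP at [0.222, 0.503, 0.231] pointing down, gripper open.
Joint ranges: [-152.03, 152.03], [-55.5, 102.48], [-74.3, 77.21], [-110.64, 120.58], [-84.22, 78.4], [-180, 180]. Speed limits (degrees/s): [147.25, 147.25, 180, 180, 180, 180].

### API

Orientations are given as a 3x3 rotation matrix whose columns are the frame's x, y, z axes.
In Python, from cell import manip gives the robot as it stands.
- The arm moves only by the shell command python3 -m jog 'ROWS'. ROWS is JSON, a list of rows, each an object with "fingers": the opening in per cent of the stroke, from 0 (shut) to 100 (fully open); "slide": the shift along the world's x, y, z in units of 30 mm (1.0 is 30 mm), a list of three; "turn": the turn, a rotation vector about the world's x, y, z in degrees, a list of three. In form: [{"fingers": fingers, "slide": [tx, ty, tz], "turn": [rx, ry, rz]}, ...]. A call has 1 to 20 rows; each row shifts and turns the commanded pose from where the row before left it; what a row does not reach is not made up. A row lasts 1/8 s, in which the tool goes at most 62.5 mm and 10.7 degrees, less where a joint would pass 70% of its speed; a pose out of reach is approached as far as the arm can. A call is refused whole if a number of a shift passes 1 or a number of a turn 10.7, either way. A call with a gripper value outside its range is refused whole. The fingers move at their own pace and stop on an object; the grip force is fixed at half the most. Time passes only in rows, so rows that do not move let the fingers close. It gives the time, the measured TCP pose, the force, the opening and the grip force at its end, in the units of the state.
- manip.get_state(): the state, without advancing time (a new reading comes with each control period).
- manip.read_camera(name): name is "side" or "top" or "wrist"; returns (picture, depth): 400x640x3 uint8, blue, green, red; 400x640 float32, m along the optical axis (not along the pixel's ray), 0 where there is no reading.
- manip.get_calibration(name): a dict with "fx", "fy", "cx", "cy" (pixels), "pose" (4x4, takes a point from camera to world coordinates). Camera axes: x right, y down, z forward; pixel columns grow to the right and rows downward; lengths in m; the calibration is good to about 2 mm. A picture is of the moment at which its call begins: read the wrist's pose just before it. get_calibration takes no time and is no camera call; for the wrist camera it gives the pose at the moment of the call.
- manip.finish_job(): hands the job in; it is judged then, once.
The state is a dict: "time_s": time; "joint_pos": joint angles; "joint_velocities": joint speeds; "effort": joint torques, N m; "tool_pos": TCP position; "orientation": TCP orientation; "contact_force": force on the tool from outside, world axes, zero at the start; "wrist_torque": the same for the moment, N m; "width": finger opening in m; "gripper_force": force on a finger pad.
Only numpy, scipy, OpenCV 4.12 (cv2) and the standard library are available. Lean on these libraries where they do the work, as an engineer would, in place of code of your own. Each camera call takes 0.05 s, during which the arm holds its last target. There are 200 camera calls.

### The job

Show a colleague how to balance the centrifuge, by pointing only, nothing more: first point down at the blue-capped tube in the orange rack, fingertips just above its cap (1 to 4 cm), and keep still there for a good two seconds. Then point in the same way at the empty rotor place where that tube must go, the one straight across the rotor from the loaded tube that has no partner, with the fingertips 1 to 4 cm above the middle of its mouth for a good two seconds. Come down onto and lift off each one from directly above, so that you never point at another tube or place, touch and move nothing at all, and finish with the hand drawn at least 20 cm away from both.

Things in the scene. Friction and masses are not known exactly. Their poses are not given: they have to be found in the camera images.
- tube_blue_top (a point): Centre of the top of the cap of the one blue-capped tube in the rack (the balance tube). Clear loose 15 ml tube, 17 mm in diameter, 120 mm high with its screw cap (21 mm in diameter, 15 mm high), upright in the orange rack; cap top 126 mm above the table. z up.
- tube_red_a_top (a point): Centre of the top of the cap of a red-capped tube in the rack. Same size as the blue one, in the same rack; cap top 126 mm above the table.
- tube_red_b_top (a point): Centre of the top of the cap of another red-capped tube in the rack. Same size as the blue one, in the same rack; cap top 126 mm above the table.
- tube_white_a_top (a point): Centre of the top of the cap of a white-capped tube in the rack. Same size as the blue one, in the same rack; cap top 126 mm above the table.
- tube_white_b_top (a point): Centre of the top of the cap of another white-capped tube in the rack. Same size as the blue one, in the same rack; cap top 126 mm above the table.
- rack: Orange tube rack, 84 x 190 mm (x, y) and 66 mm high, 2 rows of 5 places 34 mm apart, five of them empty; origin under its centre, on the table, z up. The tubes standing in it are the only higher parts.
- rotor_hub (a point): On the rotor's upright axis, level with the mouths of its six black sleeves (150 mm above the table), z up. Mouth centres lie 55 mm from the axis, 60 degrees apart; mouths are 20 mm wide. x points towards the loaded tube without a partner. Anticlockwise from x, seen from above: red-capped tubes at 0, 60 and 240 degrees, empty places at 120, 180 and 300.
- lone_cap (a point): Centre of the cap top of the red-capped tube in the rotor that has no partner opposite. Like the other two loaded caps (21 mm in diameter), it lies 43 mm from the rotor's axis and 25 mm above the sleeve mouths, as the sleeves lean inward going up. It moves with the rotor, which turns freely about its axis; the nut on the axis reaches 13 mm above the mouths.
- bowl_rim (a point): On the rotor's axis, level with the rim of the round bowl, 115 mm in radius, that the rotor sits in; 204 mm above the table, 54 mm above the sleeve mouths. Its x axis points to the back of the white centrifuge (case 280 mm wide in y, from x = -175, the front with the control panel, to x = 150 mm).
- lid (a joint): Hinge of the centrifuge's lid, in radians; it needs no moving. The lid, 270 mm wide and 290 mm long, stands open at the back of the case, 154 mm behind the rotor's axis, and rises to about 0.5 m above the table. At 0 it leans back 0.33 rad from upright, away from the bowl; at -0.1 only 0.23 rad.

How it is judged (in metres and radians):
On the way, in this order (a step that is already met when the one before it is completed fails the run):
1. the fingertips dwell just above the cap of the blue-capped tube for about two seconds (horizontal distance between the grasp point and tube_blue_top below 0.015 m and z of the grasp point in the frame of tube_blue_top between 0.018 and 0.075 m), for 1.8 s.
2. the fingertips dwell just above the empty rotor place opposite the partnerless tube for about two seconds (x of the grasp point in the frame of rotor_hub between -0.071 and -0.039 m and y of the grasp point in the frame of rotor_hub between -0.016 and 0.016 m and z of the grasp point in the frame of rotor_hub between 0.018 and 0.075 m), for 1.8 s.
At the end, for the whole second after the job is handed in: The hand (point between the finger pads) is more than 17 cm from the rotor's hub and from the blue cap; the rack's tubes stand where they stood (cap tops within 8 mm) and the rotor has not been turned (lone cap within 4 mm) (distance between the grasp point and rotor_hub above 0.17 m and distance between the grasp point and tube_blue_top above 0.17 m and distance of each of tube_blue_top, tube_red_a_top, tube_red_b_top, tube_white_a_top, tube_white_b_top from where it was at the start of the episode below 0.008 m and distance of lone_cap from where it was at the start of the episode below 0.004 m); the robot touches nothing.
It fails at once if the robot touches something (more than 0.3 N) (contact force between any of the fingers, the arm and anything else above 0.3 N).
It fails at once if a tube is lifted or moved, or the rotor is turned (not (distance of each of tube_blue_top, tube_red_a_top, tube_red_b_top, tube_white_a_top, tube_white_b_top from where it was at the start of the episode below 0.008 m and distance of lone_cap from where it was at the start of the episode below 0.004 m)).
It fails at once if another tube in the rack is pointed at (point between the pads within 11 mm sideways of its cap's centre and less than 60 mm above it) ((horizontal distance between the grasp point and tube_red_a_top below 0.011 m and z of the grasp point in the frame of tube_red_a_top between 0 and 0.06 m) or (horizontal distance between the grasp point and tube_red_b_top below 0.011 m and z of the grasp point in the frame of tube_red_b_top between 0 and 0.06 m) or (horizontal distance between the grasp point and tube_white_a_top below 0.011 m and z of the grasp point in the frame of tube_white_a_top between 0 and 0.06 m) or (horizontal distance between the grasp point and tube_white_b_top below 0.011 m and z of the grasp point in the frame of tube_white_b_top between 0 and 0.06 m)).
It fails at once if another rotor place or loaded tube is pointed at (point between the pads within 11 mm of it along each rotor axis and less than 60 mm above the sleeve mouth, or 85 mm for a loaded one) ((x of the grasp point in the frame of rotor_hub between 0.032 and 0.054 m and y of the grasp point in the frame of rotor_hub between -0.011 and 0.011 m and z of the grasp point in the frame of rotor_hub between 0 and 0.085 m) or (x of the grasp point in the frame of rotor_hub between 0.0105 and 0.0325 m and y of the grasp point in the frame of rotor_hub between 0.0262 and 0.0482 m and z of the grasp point in the frame of rotor_hub between 0 and 0.085 m) or (x of the grasp point in the frame of rotor_hub between -0.0385 and -0.0165 m and y of the grasp point in the frame of rotor_hub between 0.0366 and 0.0586 m and z of the grasp point in the frame of rotor_hub between 0 and 0.06 m) or (x of the grasp point in the frame of rotor_hub between -0.0325 and -0.0105 m and y of the grasp point in the frame of rotor_hub between -0.0482 and -0.0262 m and z of the grasp point in the frame of rotor_hub between 0 and 0.085 m) or (x of the grasp point in the frame of rotor_hub between 0.0165 and 0.0385 m and y of the grasp point in the frame of rotor_hub between -0.0586 and -0.0366 m and z of the grasp point in the frame of rotor_hub between 0 and 0.06 m)).
It also fails if it takes over 56 s, if anything falls off the work surface, if the arm or the gripper's body presses on something with over 40 N, if the wrist force passes 120 N, or if a joint passes its speed limit or range.

## Working session

There is one attempt and no reset: what is moved stays moved. The work goes in short steps, Python scripts to look and compute and a shell command to move; the robot and the scene stay as the last step left them, time stands still between calls to the robot, and variables do not carry over. Pictures are saved under pics/ and viewed, at most 10 in all, crops included, and the job is handed in when it is done.

```bash
mkdir -p pics; python3 - <<'E'
from cell import manip
import cv2,numpy as np
s=manip.get_state();print(s['time_s'],s['tool_pos'],s['orientation'],s['width'])
for n in('top','side'):
    p,d=manip.read_camera(n);cv2.imwrite(f'pics/{n}0.png',p)
    c=manip.get_calibration(n);np.savez(f'{n}.npz',p=p,d=d,K=[c['fx'],c['fy'],c['cx'],c['cy']],T=c['pose']);print(n,c)
E
```

```text
0.0 [0.22131698 0.50286523 0.23048994] [[-9.15190361e-01  4.03020718e-01 -9.51018246e-04]
 [ 4.03021748e-01  9.15189196e-01 -1.48538843e-03]
 [ 2.71719315e-04 -1.74269421e-03 -9.99998445e-01]] 0.0852825548610211
top {'fx': 457.9936752086693, 'fy': 457.9936752086693, 'cx': 321.12886773330007, 'cy': 200.79985137560692, 'pose': array([[ 0.00542763, -0.99271817,  0.12033779,  0.38407096],
       [-0.99989572, -0.00699819, -0.01263241,  0.05732339],
       [ 0.01338257, -0.12025668, -0.99265263,  1.40080169],
       [ 0.        ,  0.        ,  0.        ,  1.        ]])}
side {'fx': 411.81745234144574, 'fy': 411.81745234144574, 'cx': 323.1585521751464, 'cy': 196.07815210817103, 'pose': array([[ 0.95015468, -0.13883907,  0.27915909,  0.22594568],
       [-0.3112533 , -0.47437132,  0.82346417, -0.84139887],
       [ 0.01809606, -0.86930752, -0.49394025,  0.70573195],
       [ 0.        ,  0.        ,  0.        ,  1.        ]])}
```

View pics/top0.png

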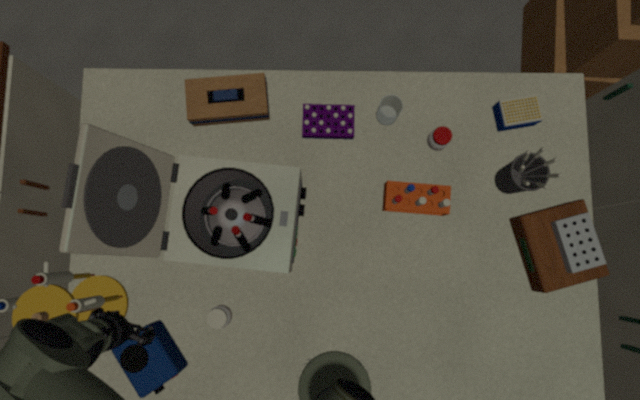

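View pics/side0.png

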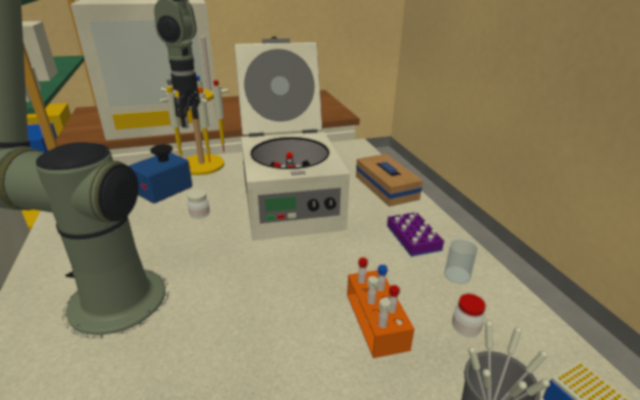

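The top view shows the centrifuge with its rotor around (231,213) and the lid to the left. The rack is around (418,197), with the blue cap near (410,188). I'll enlarge both.

```bash
python3 - <<'E'
import cv2,numpy as np
p=np.load('top.npz')['p']
a=cv2.resize(p[160:266,176:282],(600,600),interpolation=3)
cv2.imwrite('pics/rotor.png',cv2.convertScaleAbs(a,alpha=1.6))
b=cv2.resize(p[172:222,378:458],(800,500),interpolation=3)
cv2.imwrite('pics/rack.png',cv2.convertScaleAbs(b,alpha=1.5))
E
```

```text
(no output)
```

View pics/rotor.png

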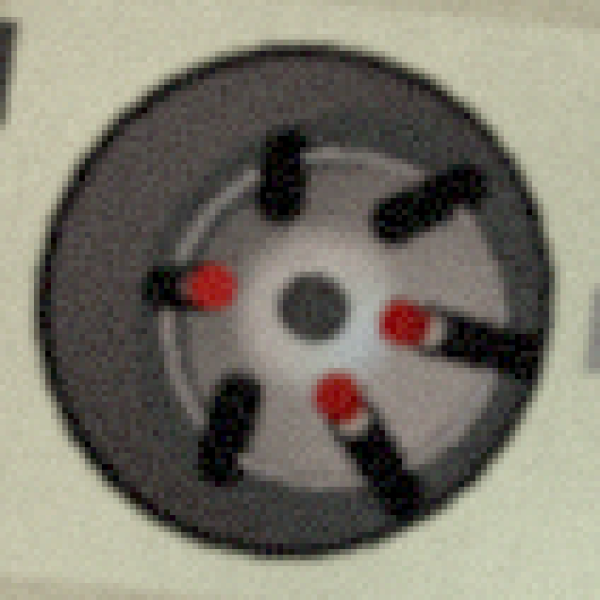

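View pics/rack.png

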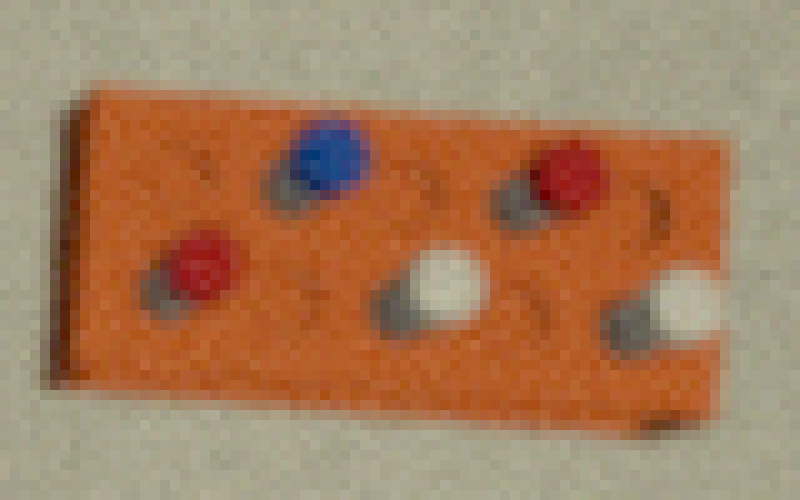

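The rotor crop shows red caps at crop pixels (212,286), (405,323) and (338,399). The first two face each other, so the lower one has no partner and the target is the upper empty sleeve near (285,210). In the rack crop the blue cap is at (330,158).

```bash
python3 - <<'E'
import cv2,numpy as np
from scipy.optimize import least_squares
from cell import manip
t=np.load('top.npz');K=t['K'];T=t['T'];d=t['d']
def ray(u,v,z):
    r=T[:3,:3]@[(u-K[2])/K[0],(v-K[3])/K[1],1];return (T[:3,3]+r*(z-T[2,3])/r[2])[:2]
def proj(P):
    q=(np.asarray(P)-T[:3,3])@T[:3,:3];return q[:2]/q[2]*K[:2]+K[2:]
R=lambda x,y:(176+x/5.66-.4,160+y/5.66-.4)
B=lambda x,y:(378+x/10-.45,172+y/10-.45)
for n,q in dict(blue=(330,158),redA=(203,266),redB=(570,178),whA=(448,287),whB=(690,303)).items(): print(n,ray(*B(*q),.126))
caps=np.array([ray(*R(*q),.175) for q in((338,399),(405,323),(212,286))])
f=lambda p:np.r_[[p[:2]+.043*np.array([np.cos(p[2]+a),np.sin(p[2]+a)])-c for a,c in zip(np.radians([0,60,240]),caps)]].ravel()
s=least_squares(f,[.4,.25,-2.8]);h=s.x;print('hub',h[:2],np.degrees(h[2]),'res',s.fun)
print('nut',ray(*R(312,306),.163))
print('rim centre',np.mean([ray(*R(*q),.204) for q in((38,300),(552,300),(295,45),(295,556))],0))
tg=h[:2]-.055*np.array([np.cos(h[2]),np.sin(h[2])]);print('target',tg,'px crop',(proj([*tg,.15])-[176,160]+.4)*5.66)
# side check of blue
t=np.load('side.npz');K=t['K'];T=t['T'];p=t['p'].astype(int)
m=(p[...,0]-p[...,2]>50);m[:260]=0;m[:,:360]=0;m[:,410:]=0;m[290:]=0
v,u=np.nonzero(m);print(len(u),u.min(),u.max(),v.min(),v.max(),ray(u.mean(),v.mean(),.122))
E
```

```text
blue [ 0.57861786 -0.21101192]
redA [ 0.54764118 -0.1746416 ]
redB [ 0.57341727 -0.27882074]
whA [ 0.54217846 -0.24362891]
whB [ 0.53812483 -0.31183112]
hub [0.49558903 0.28520719] -160.67029058593656 res [ 0.00270845  0.00064446 -0.00082686  0.00325537 -0.00188159 -0.00389983]
nut [0.49733635 0.28605655]
rim centre [0.49690553 0.28634041]
target [0.54748865 0.3034124 ] px crop [284.06087699 205.30946258]
64 379 386 265 274 [ 0.57893802 -0.21405005]
```

```bash
python3 -m jog '[{"fingers":0,"slide":[0,0,0.5],"turn":[0,0,0]},{"fingers":0,"slide":[0,0,1],"turn":[0,0,0]},{"fingers":0,"slide":[0,0,1],"turn":[0,0,0]},{"fingers":0,"slide":[0,0,1],"turn":[0,0,0]},{"fingers":0,"slide":[0.1,-0.4,0.4],"turn":[0,0,0]},{"fingers":0,"slide":[0.2,-0.9,0],"turn":[0,0,0]},{"fingers":0,"slide":[0.2,-0.9,0],"turn":[0,0,0]},{"fingers":0,"slide":[0.2,-0.9,0],"turn":[0,0,0]},{"fingers":0,"slide":[0.2,-0.9,0],"turn":[0,0,0]},{"fingers":0,"slide":[0.2,-0.9,0],"turn":[0,0,0]},{"fingers":0,"slide":[0.2,-0.9,0],"turn":[0,0,0]},{"fingers":0,"slide":[0.3,-0.9,0],"turn":[0,0,0]},{"fingers":0,"slide":[0.3,-0.9,0],"turn":[0,0,0]},{"fingers":0,"slide":[0.3,-0.9,0],"turn":[0,0,0]},{"fingers":0,"slide":[0.3,-0.9,0],"turn":[0,0,0]},{"fingers":0,"slide":[0.3,-0.9,0],"turn":[0,0,0]},{"fingers":0,"slide":[0.3,-0.9,0],"turn":[0,0,0]},{"fingers":0,"slide":[0.3,-0.9,0],"turn":[0,0,0]},{"fingers":0,"slide":[0.3,-0.9,0],"turn":[0,0,0]},{"fingers":0,"slide":[0,0,0],"turn":[0,0,0]}]'
```

```text
time_s: 2.6
tool_pos: [0.3323, 0.1119, 0.3479]
orientation: [[-0.914, 0.407, -0.001], [0.407, 0.914, -0.0], [0.001, -0.001, -1.0]]
contact_force: [-0.3, 0.6, -0.2]
width: 0.0
gripper_force: 0.0
```

```bash
python3 -m jog '[{"fingers":0,"slide":[0.3,-0.4,0],"turn":[0,0,0]},{"fingers":0,"slide":[0.7,-0.9,-0.1],"turn":[0,0,0]},{"fingers":0,"slide":[0.7,-0.9,-0.1],"turn":[0,0,0]},{"fingers":0,"slide":[0.7,-0.9,-0.1],"turn":[0,0,0]},{"fingers":0,"slide":[0.7,-0.9,-0.1],"turn":[0,0,0]},{"fingers":0,"slide":[0.7,-0.9,-0.1],"turn":[0,0,0]},{"fingers":0,"slide":[0.7,-0.9,-0.1],"turn":[0,0,0]},{"fingers":0,"slide":[0.7,-0.9,-0.2],"turn":[0,0,0]},{"fingers":0,"slide":[0.7,-0.9,-0.2],"turn":[0,0,0]},{"fingers":0,"slide":[0.7,-0.9,-0.2],"turn":[0,0,0]},{"fingers":0,"slide":[0.7,-0.9,-0.2],"turn":[0,0,0]},{"fingers":0,"slide":[0.7,-0.9,-0.2],"turn":[0,0,0]},{"fingers":0,"slide":[0.2,-0.5,-0.1],"turn":[0,0,0]},{"fingers":0,"slide":[0,0,0],"turn":[0,0,0]},{"fingers":0,"slide":[0,0,0],"turn":[0,0,0]}]'
python3 - <<'E'
from cell import manip
import cv2,numpy as np
s=manip.get_state();print(s['tool_pos'],s['joint_pos'])
c=manip.get_calibration('wrist');p,d=manip.read_camera('wrist')
cv2.imwrite('pics/w1.png',p)
np.savez('w1.npz',p=p,d=d,K=[c['fx'],c['fy'],c['cx'],c['cy']],T=c['pose'])
E
```

```text
time_s: 4.47
tool_pos: [0.5782, -0.2098, 0.2976]
orientation: [[-0.915, 0.402, -0.0], [0.402, 0.915, 0.0], [0.0, 0.0, -1.0]]
contact_force: [-0.0, 0.7, -0.3]
width: 0.0002
gripper_force: 0.0
[ 0.57817781 -0.20977503  0.29756117] [-2.68231314e+01  2.41160309e+01  6.67179962e+00  7.25785304e+01
  1.73064106e-02 -3.09735210e+00]
```

View pics/w1.png

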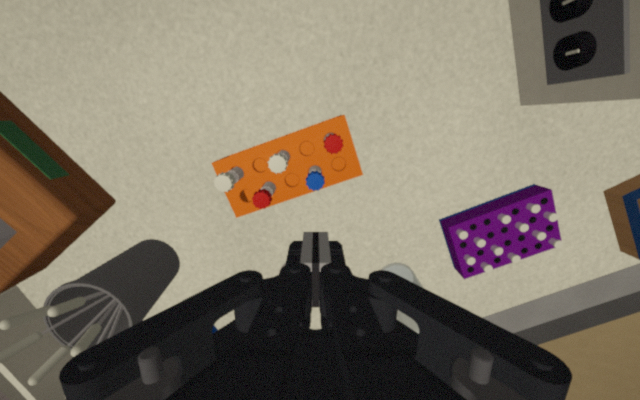

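The wrist view shows the blue cap at (315,180), just ahead of the closed fingertips.

```bash
python3 - <<'E'
import numpy as np
t=np.load('w1.npz');K=t['K'];T=t['T'];d=t['d']
def ray(u,v,z):
    r=T[:3,:3]@[(u-K[2])/K[0],(v-K[3])/K[1],1];return (T[:3,3]+r*(z-T[2,3])/r[2])
print(ray(315.5,180.5,.126),ray(262,199,.126),ray(278,163,.126))
u,v=315,180;z=d[v,u];print((T@[(u-K[2])/K[0]*z,(v-K[3])/K[1]*z,z,1]), T[:3,3])
m=d[225:300,60:580];m2=np.argwhere((m>0)&(m<.25));
P=[]
for a,b in m2: 
    z=m[a,b];P.append((T@[(b+60-K[2])/K[0]*z,(a+225-K[3])/K[1]*z,z,1])[:3])
P=np.array(P)-[.578,-.21,.2976]
for lo in np.arange(-.01,.14,.02):
    q=P[(P[:,2]>=lo)&(P[:,2]<lo+.02)];
    if len(q): s=q[:,:2]@np.array([.402,.915]);print(round(lo,3),len(q),s.min(),s.max())
E
```

```text
[ 0.57932194 -0.20994059  0.126     ] [ 0.57435858 -0.27708788  0.126     ] [ 0.54332235 -0.24097752  0.126     ]
[ 0.5781887  -0.21007841  0.12773289  1.        ] [ 0.51414838 -0.18192156  0.44112767]
-0.01 141 -0.011630096843648735 0.012239223471194357
0.01 990 -0.013388815647594166 0.013867655531741057
0.03 1930 -0.03157442139139301 0.03199382107143494
0.05 4341 -0.04279550747180817 0.0431758737337413
0.07 189 -0.015965955361670538 0.016176708475936018
```

The top and wrist measurements agree within 2 mm, so I'll go straight down, dwell and lift.

```bash
python3 -m jog '[{"fingers":0,"slide":[0,0,-0.5],"turn":[0,0,0]},{"fingers":0,"slide":[0,0,-0.8],"turn":[0,0,0]},{"fingers":0,"slide":[0,0,-0.8],"turn":[0,0,0]},{"fingers":0,"slide":[0,0,-0.8],"turn":[0,0,0]},{"fingers":0,"slide":[0,0,-0.7],"turn":[0,0,0]},{"fingers":0,"slide":[0,0,-0.6],"turn":[0,0,0]},{"fingers":0,"slide":[0,0,-0.4],"turn":[0,0,0]},{"fingers":0,"slide":[0,0,-0.3],"turn":[0,0,0]},{"fingers":0,"slide":[0,0,0],"turn":[0,0,0]},{"fingers":0,"slide":[0,0,0],"turn":[0,0,0]},{"fingers":0,"slide":[0,0,0],"turn":[0,0,0]},{"fingers":0,"slide":[0,0,0],"turn":[0,0,0]},{"fingers":0,"slide":[0,0,0],"turn":[0,0,0]},{"fingers":0,"slide":[0,0,0],"turn":[0,0,0]},{"fingers":0,"slide":[0,0,0],"turn":[0,0,0]},{"fingers":0,"slide":[0,0,0],"turn":[0,0,0]},{"fingers":0,"slide":[0,0,0],"turn":[0,0,0]},{"fingers":0,"slide":[0,0,0],"turn":[0,0,0]},{"fingers":0,"slide":[0,0,0],"turn":[0,0,0]},{"fingers":0,"slide":[0,0,0],"turn":[0,0,0]}]'
python3 -m jog '[{"fingers":0,"slide":[0,0,0],"turn":[0,0,0]},{"fingers":0,"slide":[0,0,0],"turn":[0,0,0]},{"fingers":0,"slide":[0,0,0],"turn":[0,0,0]},{"fingers":0,"slide":[0,0,0],"turn":[0,0,0]},{"fingers":0,"slide":[0,0,0],"turn":[0,0,0]},{"fingers":0,"slide":[0,0,0],"turn":[0,0,0]},{"fingers":0,"slide":[0,0,0],"turn":[0,0,0]},{"fingers":0,"slide":[0,0,0],"turn":[0,0,0]}]'
python3 -m jog '[{"fingers":0,"slide":[0,0,0.5],"turn":[0,0,0]},{"fingers":0,"slide":[0,0,0.8],"turn":[0,0,0]},{"fingers":0,"slide":[0,0,0.9],"turn":[0,0,0]},{"fingers":0,"slide":[0,0,0.9],"turn":[0,0,0]},{"fingers":0,"slide":[0,0,0.9],"turn":[0,0,0]},{"fingers":0,"slide":[0,0,0.9],"turn":[0,0,0]},{"fingers":0,"slide":[0,0,0.9],"turn":[0,0,0]},{"fingers":0,"slide":[0,0,0.7],"turn":[0,0,0]},{"fingers":0,"slide":[0,0,0],"turn":[0,0,0]},{"fingers":0,"slide":[0,0,0],"turn":[0,0,0]}]'
```

```text
time_s: 7.02
tool_pos: [0.5787, -0.2106, 0.1503]
orientation: [[-0.915, 0.403, 0.0], [0.403, 0.915, 0.0], [-0.0, 0.0, -1.0]]
contact_force: [0.6, 0.1, -0.3]
width: -0.0003
gripper_force: 0.0
time_s: 8.02
tool_pos: [0.5786, -0.2106, 0.1503]
orientation: [[-0.915, 0.403, -0.0], [0.403, 0.915, 0.0], [0.0, -0.0, -1.0]]
contact_force: [0.3, -0.0, -0.4]
width: -0.0
gripper_force: 0.0
time_s: 9.28
tool_pos: [0.5784, -0.2105, 0.3449]
orientation: [[-0.915, 0.403, -0.0], [0.403, 0.915, 0.0], [0.001, -0.0, -1.0]]
contact_force: [-0.3, 0.3, -0.9]
width: 0.0001
gripper_force: 0.0
```

```bash
python3 -m jog '[{"fingers":0,"slide":[0,0.4,0],"turn":[0,0,0]},{"fingers":0,"slide":[-0.1,0.9,0],"turn":[0,0,0]},{"fingers":0,"slide":[-0.1,1,0],"turn":[0,0,0]},{"fingers":0,"slide":[-0.1,1,0],"turn":[0,0,0]},{"fingers":0,"slide":[-0.1,1,0],"turn":[0,0,0]},{"fingers":0,"slide":[-0.1,1,0],"turn":[0,0,0]},{"fingers":0,"slide":[-0.1,1,0],"turn":[0,0,0]},{"fingers":0,"slide":[-0.1,1,0],"turn":[0,0,0]},{"fingers":0,"slide":[-0.1,1,0],"turn":[0,0,0]},{"fingers":0,"slide":[-0.1,1,0],"turn":[0,0,0]},{"fingers":0,"slide":[-0.1,1,0],"turn":[0,0,0]},{"fingers":0,"slide":[0,1,0],"turn":[0,0,0]},{"fingers":0,"slide":[0,1,0],"turn":[0,0,0]},{"fingers":0,"slide":[0,1,0],"turn":[0,0,0]},{"fingers":0,"slide":[0,1,0],"turn":[0,0,0]},{"fingers":0,"slide":[0,1,0],"turn":[0,0,0]},{"fingers":0,"slide":[0,0.9,0],"turn":[0,0,0]},{"fingers":0,"slide":[0,0.6,0],"turn":[0,0,0]},{"fingers":0,"slide":[0,0.3,0],"turn":[0,0,0]},{"fingers":0,"slide":[0,0,0],"turn":[0,0,0]}]'
python3 -m jog '[{"fingers":0,"slide":[0,0,0],"turn":[0,0,0]},{"fingers":0,"slide":[0,0,0],"turn":[0,0,0]}]'
python3 - <<'E'
from cell import manip
import cv2,numpy as np
s=manip.get_state();print(s['tool_pos'],s['joint_pos'])
c=manip.get_calibration('wrist');p,d=manip.read_camera('wrist')
T=c['pose'];K=[c['fx'],c['fy'],c['cx'],c['cy']]
np.savez('w2.npz',p=p,d=d,K=K,T=T)
q=(np.array([.5475,.3034,.15])-T[:3,3])@T[:3,:3];print('target px',q[:2]/q[2]*K[:2]+K[2:])
o=cv2.convertScaleAbs(cv2.resize(p[60:260,180:440],(780,600),interpolation=3),alpha=1.7)
cv2.imwrite('pics/w2.png',o)
E
```

```text
time_s: 11.78
tool_pos: [0.5485, 0.3025, 0.345]
orientation: [[-0.915, 0.403, -0.0], [0.403, 0.915, -0.0], [0.0, -0.001, -1.0]]
contact_force: [-0.2, 0.4, 0.4]
width: -0.0001
gripper_force: 0.0
time_s: 12.02
tool_pos: [0.5488, 0.3016, 0.3455]
orientation: [[-0.915, 0.404, 0.0], [0.404, 0.915, -0.0], [-0.0, 0.0, -1.0]]
contact_force: [-0.3, -0.5, 0.9]
width: 0.0003
gripper_force: 0.0
[0.54884506 0.30162784 0.34548725] [ 2.20468647e+01  2.50451862e+01  1.49065859e+01  7.98494484e+01
 -8.52978907e-03  4.58759798e+01]
target px [316.17018861 173.77760734]
```

View pics/w2.png

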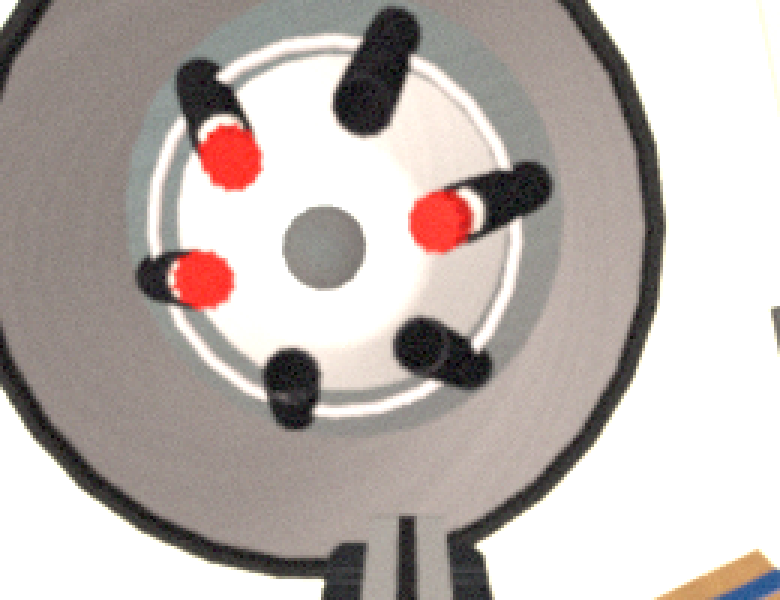

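The enlarged wrist view shows the lone cap at (231,157), the nut at (323,248) and the opposite empty mouth at about (423,344), a little right of the prediction. I'll refit using all the features.

```bash
python3 - <<'E'
import numpy as np
from scipy.optimize import least_squares
t=np.load('w2.npz');K=t['K'];T=t['T']
def ray(x,y,z):
    u,v=180+x/3-.33,60+y/3-.33
    r=T[:3,:3]@[(u-K[2])/K[0],(v-K[3])/K[1],1];return (T[:3,3]+r*(z-T[2,3])/r[2])[:2]
D=[(231,157,.175,.043,0),(203,279,.175,.043,60),(440,221,.175,.043,240),(323,248,.163,0,0),(423,344,.15,.055,180),(363,105,.15,.055,300),(293,375,.15,.055,120)]
f=lambda p:np.r_[[p[:2]+r*np.array([np.cos(p[2]+np.radians(a)),np.sin(p[2]+np.radians(a))])-ray(x,y,z) for x,y,z,r,a in D]].ravel()
s=least_squares(f,[.496,.286,-2.8]);h=s.x
print(h[:2],np.degrees(h[2]));print((s.fun.reshape(-1,2)*1e3).round(1))
print('target',h[:2]-.055*np.array([np.cos(h[2]),np.sin(h[2])]),'direct',ray(423,344,.15))
E
```

```text
[0.49752989 0.28887736] -160.14641160231616
[[ 2.5  0.5]
 [ 0.6  2.5]
 [-0.7 -2.7]
 [-0.2  0.1]
 [-1.1 -0.7]
 [-0.1 -0. ]
 [-0.9  0.3]]
target [0.54926089 0.30755633] direct [0.55040863 0.30823851]
```

```bash
python3 -m jog '[{"fingers":0,"slide":[0,0.15,0],"turn":[0,0,0]},{"fingers":0,"slide":[0,0,-0.5],"turn":[0,0,0]},{"fingers":0,"slide":[0,0,-0.7],"turn":[0,0,0]},{"fingers":0,"slide":[0,0,-0.7],"turn":[0,0,0]},{"fingers":0,"slide":[0,0,-0.7],"turn":[0,0,0]},{"fingers":0,"slide":[0,0,-0.7],"turn":[0,0,0]},{"fingers":0,"slide":[0,0,-0.6],"turn":[0,0,0]},{"fingers":0,"slide":[0,0,-0.5],"turn":[0,0,0]},{"fingers":0,"slide":[0,0,-0.4],"turn":[0,0,0]},{"fingers":0,"slide":[0,0,-0.4],"turn":[0,0,0]},{"fingers":0,"slide":[0,0,-0.2],"turn":[0,0,0]},{"fingers":0,"slide":[0,0,0],"turn":[0,0,0]},{"fingers":0,"slide":[0,0,0],"turn":[0,0,0]},{"fingers":0,"slide":[0,0,0],"turn":[0,0,0]}]'
```

```text
time_s: 13.82
tool_pos: [0.549, 0.307, 0.1839]
orientation: [[-0.915, 0.403, 0.001], [0.403, 0.915, 0.0], [-0.001, 0.001, -1.0]]
contact_force: [-0.7, 0.6, -0.3]
width: -0.0001
gripper_force: 0.0
```

```bash
python3 -m jog '[{"fingers":0,"slide":[0,0,0],"turn":[0,0,0]},{"fingers":0,"slide":[0,0,0],"turn":[0,0,0]},{"fingers":0,"slide":[0,0,0],"turn":[0,0,0]},{"fingers":0,"slide":[0,0,0],"turn":[0,0,0]},{"fingers":0,"slide":[0,0,0],"turn":[0,0,0]},{"fingers":0,"slide":[0,0,0],"turn":[0,0,0]},{"fingers":0,"slide":[0,0,0],"turn":[0,0,0]},{"fingers":0,"slide":[0,0,0],"turn":[0,0,0]},{"fingers":0,"slide":[0,0,0],"turn":[0,0,0]},{"fingers":0,"slide":[0,0,0],"turn":[0,0,0]},{"fingers":0,"slide":[0,0,0],"turn":[0,0,0]},{"fingers":0,"slide":[0,0,0],"turn":[0,0,0]},{"fingers":0,"slide":[0,0,0],"turn":[0,0,0]},{"fingers":0,"slide":[0,0,0],"turn":[0,0,0]},{"fingers":0,"slide":[0,0,0],"turn":[0,0,0]},{"fingers":0,"slide":[0,0,0],"turn":[0,0,0]},{"fingers":0,"slide":[0,0,0],"turn":[0,0,0]},{"fingers":0,"slide":[0,0,0],"turn":[0,0,0]},{"fingers":0,"slide":[0,0,0],"turn":[0,0,0]},{"fingers":0,"slide":[0,0,0],"turn":[0,0,0]}]'
python3 -m jog '[{"fingers":0,"slide":[0,0,0.5],"turn":[0,0,0]},{"fingers":0,"slide":[0,0,0.8],"turn":[0,0,0]},{"fingers":0,"slide":[0,0,0.8],"turn":[0,0,0]},{"fingers":0,"slide":[0,0,0.8],"turn":[0,0,0]},{"fingers":0,"slide":[0,0,0.8],"turn":[0,0,0]},{"fingers":0,"slide":[0,0,0.8],"turn":[0,0,0]},{"fingers":0,"slide":[0,0,0.7],"turn":[0,0,0]},{"fingers":0,"slide":[0,0,0.4],"turn":[0,0,0]},{"fingers":0,"slide":[0,0,0],"turn":[0,0,0]},{"fingers":0,"slide":[-0.3,-0.5,0],"turn":[0,0,0]},{"fingers":0,"slide":[-0.5,-0.9,0],"turn":[0,0,0]},{"fingers":0,"slide":[-0.5,-0.9,0],"turn":[0,0,0]},{"fingers":0,"slide":[-0.5,-0.9,0],"turn":[0,0,0]},{"fingers":0,"slide":[-0.5,-0.9,0],"turn":[0,0,0]},{"fingers":0,"slide":[-0.5,-0.9,0],"turn":[0,0,0]},{"fingers":0,"slide":[-0.5,-0.9,0],"turn":[0,0,0]},{"fingers":0,"slide":[-0.5,-0.9,0],"turn":[0,0,0]},{"fingers":0,"slide":[-0.5,-0.9,0],"turn":[0,0,0]},{"fingers":0,"slide":[-0.3,-0.5,0],"turn":[0,0,0]},{"fingers":0,"slide":[0,0,0],"turn":[0,0,0]}]'
python3 -m jog '[{"fingers":0,"slide":[0,0,0],"turn":[0,0,0]},{"fingers":0,"slide":[0,0,0],"turn":[0,0,0]},{"fingers":0,"slide":[0,0,0],"turn":[0,0,0]},{"fingers":0,"slide":[0,0,0],"turn":[0,0,0]}]'
```

```text
time_s: 16.32
tool_pos: [0.5487, 0.3069, 0.1833]
orientation: [[-0.915, 0.403, 0.0], [0.403, 0.915, 0.0], [-0.0, 0.0, -1.0]]
contact_force: [-0.3, -0.4, 0.1]
width: -0.0001
gripper_force: 0.0
time_s: 18.82
tool_pos: [0.4102, 0.0604, 0.3511]
orientation: [[-0.915, 0.405, -0.0], [0.405, 0.915, 0.0], [0.0, 0.0, -1.0]]
contact_force: [-1.6, 1.0, -0.6]
width: 0.0005
gripper_force: 0.0
time_s: 19.32
tool_pos: [0.4108, 0.0611, 0.3512]
orientation: [[-0.915, 0.402, -0.0], [0.402, 0.915, 0.0], [0.0, -0.0, -1.0]]
contact_force: [-0.1, 0.1, 0.0]
width: -0.0004
gripper_force: 0.0
```

```bash
python3 -c "
from cell import manip
print(manip.finish_job())"
```

```text
the job is handed in; nothing more can be done
None
```

I pointed at the blue-capped tube and then at the empty rotor place opposite the partnerless tube, holding over two seconds at each with no sign of contact in the force readings. I then drew the hand more than 30 cm clear of both and handed the job in; no verdict came back.

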